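# Lock the tub into the blending stand

## Robot

A 6-joint arm with a two-finger parallel gripper is mounted at the origin on the work surface. World frame = base frame: x ahead of the robot, y to its left, z up, the work surface at z = 0. Lengths are in m, angles in degrees, forces in N, time in s.
With the tool pointing down it reaches from about 0.275 to 0.75 m from the base axis. Payload 10.2 kg.
Tool frame: the origin (TCP) lies midway between the tips of the shut fingers; the grasp point (between the pads) lies 19 mm behind it; x points along the fingers, y is the direction in which the jaws open and shut, and the axes are right-handed (so a half turn about x gives the same grasp; the last joint's range is limited). The gripper opens to 85 mm and grips with 20 to 120 N. Pads are 22 mm wide; open, the fingers measure 114 mm over their backs; the gripper's body (76 mm by 85 mm) begins 54 mm behind the grasp point. The pads swing forward as they close: fully open they stand 13 mm farther back than shut.
Start: joints at [50.569, 17.928, 85.812, -0, 76.261, -12.8], TCP at [0.235, 0.469, 0.231] pointing down, gripper open.
Joint ranges: [-168.41, 168.41], [-55.51, 124.54], [10.69, 146.95], [-70.63, 250.63], [1, 178], [-165.06, 165.06]. Speed limits (degrees/s): [136.94, 136.94, 172.46, 180, 180, 180].

## Interface

Orientations are given as a 3x3 rotation matrix whose columns are the frame's x, y, z axes.
In Python, from rig import arm gives the robot as it stands.
- The arm moves only by the tool drive_tool, never from a script. Its argument "motion" is one flat list of numbers, 5 for each row, row after row: the shift along the tool's x, y, z in units of 25 mm (1.0 is 25 mm), then the turn about the tool's x in units of 6 degrees (1.0 is 6 degrees), then the closure in counts, from 0 (fully open) to 255 (shut). In form: [tx, ty, tz, twist, claw, tx, ty, tz, twist, claw, ...]. A call has 1 to 10 rows; each row is the pose to reach, as a shift and turn from the pose commanded when the call began, along the tool's axes at that moment; what a row does not reach only later rows make up. A row lasts 1/10 s, in which the tool goes at most 50 mm and 8.59 degrees, less where a joint would pass 70% of its speed; a pose out of reach is approached as far as the arm can. A call with a gripper value outside its range is refused whole. The fingers move at their own pace and stop on an object; "squeeze" is the grip in N (left out, the last holds). Time passes only in rows, so rows that repeat a pose let the fingers close. It gives the time, the measured TCP pose, the force and the opening at its end, in the units of the state.
- arm.sense(): the state, without advancing time (a new reading comes with each control period).
- arm.snapshot(name): name is "side" or "top"; returns the picture (480x640x3 uint8, red, green, blue); there is no depth.
- arm.get_calibration(name): a dict with "fx", "fy", "cx", "cy" (pixels), "distortion" ([k1, k2, p1, p2, k3] as OpenCV has them; the pictures are not rectified), "position" and "attitude" of the camera in the world. Camera axes: x right, y down, z forward; pixel columns grow to the right and rows downward; lengths in m; the calibration is good to about 2 mm. A picture is of the moment at which its call begins. get_calibration takes no time and is no camera call.
- arm.finish_job(): hands the job in, once; it reports no verdict.
The state is a dict: "time": time; "joint_positions": joint angles; "joint_vel": joint speeds; "joint_efforts": joint torques, N m; "position": TCP position; "orientation": TCP orientation; "force": force on the tool from outside, world axes, zero at the start; "moment": the same for the moment, N m; "width": finger opening in m.
Only numpy, scipy, OpenCV 4.12 (cv2) and the standard library are available. Lean on these libraries where they do the work, as an engineer would, in place of code of your own. Each camera call takes 0.05 s, during which the arm holds its last target. There are 200 camera calls.

## Task

Get the white tub ready for hand blending: with the fingertips, push it along between the rails of its stand until it is fully home against the back stop, and then flip the stand's toggle lever over past its centre so that it snaps down and its foot locks the tub. Push only, do not lift or tip the tub, flip the lever only once the tub is home, and leave all the other things where they stand.

Things in the scene. Friction and masses are not known exactly. Their poses are not given: they have to be found in the camera images.
- stand: Fixed stand, grey deck 250 (x) by 345 (y) mm, top 8 mm above the table, from x -170 to +80, y -180 to +165. Origin on the table, under the tub's middle when the tub is home; x points along the rails to the back stop, z up. Rails: inner faces y = -89 and +89, tops 26 mm above the table. Back stop: face x = +55, top 50 mm above the table. The wing at negative y carries small things.
- tub: Loose open white straight-walled tub, 110 (x) by 170 (y) by 70 mm tall, walls 4 mm, 0.25-0.5 kg, on the deck between the rails, 4 mm play each side. Origin: centre of its underside; axes as the stand's within 1 degree. Starts 50 to 90 mm short of home (at negative x of the stand), takes 2-7 N to slide, stays where left. Home: wall against the stop, origin at the stand's x = 0, 8 mm above the table.
- clamp (a joint): Toggle lever, rad. 0 = open: handle leans 40 degrees from upright, away from the tub (+y of the stand). 1.4 = locked: leans 40 degrees over the tub, its rubber foot 2-3 mm above the tub's side wall. A spring drives it to the nearer end; dead centre 0.7 (upright). Pushing the knob sideways takes 3-5 N at first, less towards the centre; past it the lever snaps over by itself.
- clamp_hinge (a point): Middle of the lever's hinge pin, at x = -30, y = +125 mm of the stand, 100 mm above the table; the pin lies along the stand's x, between two upright cheek plates (tops 111 mm above the table, 34 mm apart over their outsides). Near it on the table stand only the squeeze bottle, 100-130 mm to its +x side, and the mug, 130-160 mm to its -x side, both further out in y.
- clamp_knob (a point): Centre of the black ball knob, 26 mm across, on the end of the lever's handle (steel rod 11 mm thick), 95 mm from the hinge pin. Open: y = +186 mm of the stand, 173 mm above the table. Upright: y = +125, 195 mm high. Locked: y = +64, 173 mm high. The lever moves in the plane x = -30 mm of the stand.
- shaker: Bystander: steel spice jar, 40 mm across, 85 mm tall, on the stand's side wing. Origin at its underside.
- ramekin: Bystander: white ceramic bowl, 64 mm across, 36 mm tall, on the stand's side wing. Origin at its underside.
- squeeze: Bystander: clear squeeze bottle, 54 mm across, 165 mm tall, on the table beyond the lever. Origin at its underside.
- mug: Bystander: blue mug, 76 mm across, 90 mm tall, on the table. Origin at its underside.
- deli: Bystander: round white food pot with a lid, 110 mm across, 75 mm tall, on the table. Origin at its underside.
- spatula: Bystander: spatula lying on the table. Origin at its underside.
- timer: Bystander: orange kitchen timer standing on the table, 70 mm wide and tall. Origin at its underside.

How it is judged:
By the outcome, as a careful person would: the job done as asked, in the order asked, and still so for the second after the job is handed in, with the robot touching nothing.
It also fails if it takes over 51 s, if anything falls off the work surface, if the arm or the gripper's body presses on something with over 40 N, if the wrist force passes 120 N, or if a joint passes its speed limit or range.

## Working session

There is one attempt and no reset: what is moved stays moved. The work goes in short steps, Python scripts to look and compute and a tool call to move; the robot and the scene stay as the last step left them, time stands still between calls to the robot, and variables do not carry over. Pictures are saved under pics/ and viewed, about 8 in all and at most 12, crops included, and the job is handed in when it is done.

Besides the shell and the picture viewer there is one more tool, called after "Emit:" in YAML: its name, and indented under it one key for each argument. drive_tool: Moves the arm, as the interface text tells. Its arguments: {"type":"object","properties":{"motion":{"type":"array"},"squeeze":{"type":"number"}},"required":["motion"]}

```bash
mkdir -p pics; ls
python3 - <<'E'
from rig import arm
import cv2,numpy as np
for n in("side","top"):
    cv2.imwrite(f"pics/{n}0.png",arm.snapshot(n)[:,:,::-1])
    c=arm.get_calibration(n); print(n,{k:np.round(v,3).tolist() for k,v in c.items()})
s=arm.sense();print(s)
E
```

```text
pics
side {'fx': 494.485, 'fy': 494.485, 'cx': 320.54, 'cy': 245.446, 'distortion': [0.007, 0.0, 0.0, 0.0, 0.0], 'position': [0.339, -0.92, 1.042], 'attitude': [[0.969, -0.167, 0.183], [-0.247, -0.663, 0.707], [0.003, -0.73, -0.684]]}
top {'fx': 440.179, 'fy': 440.179, 'cx': 318.24, 'cy': 228.755, 'distortion': [-0.008, 0.0, 0.0, 0.0, 0.0], 'position': [0.399, -0.015, 1.263], 'attitude': [[-0.022, -0.99, 0.143], [-1.0, 0.024, 0.019], [-0.022, -0.142, -0.99]]}
{'time': 0.1, 'joint_positions': array([ 5.05709544e+01,  1.79553144e+01,  8.58484074e+01, -4.83735077e-04,
        7.62632826e+01, -1.27985479e+01]), 'joint_vel': array([ 0.07058677, -0.10305349, -0.1285181 , -0.01595416,  0.01287873,
        0.03900214]), 'joint_efforts': array([ 2.13562314e-03, -4.12897646e+01, -2.60140461e+01, -2.65562294e-04,
        3.04689056e-03,  8.33683544e-05]), 'position': array([0.23517349, 0.46912024, 0.23080877]), 'orientation': array([[-7.36407678e-04,  4.48232754e-01,  8.93916582e-01],
       [-9.08504261e-04,  8.93916156e-01, -4.48233288e-01],
       [-9.99999316e-01, -1.14220946e-03, -2.51065354e-04]]), 'force': array([0.29628076, 0.09372017, 0.25461053]), 'moment': array([-0.02296668,  0.02761016, -0.00698432]), 'width': 0.0854742626649796}
```

View pics/side0.png

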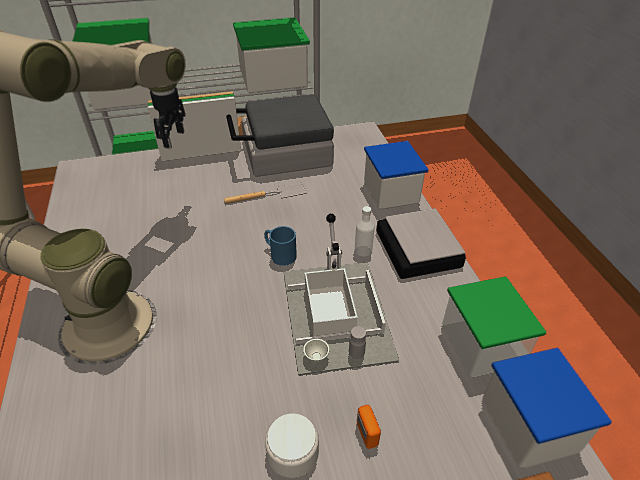

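View pics/top0.png

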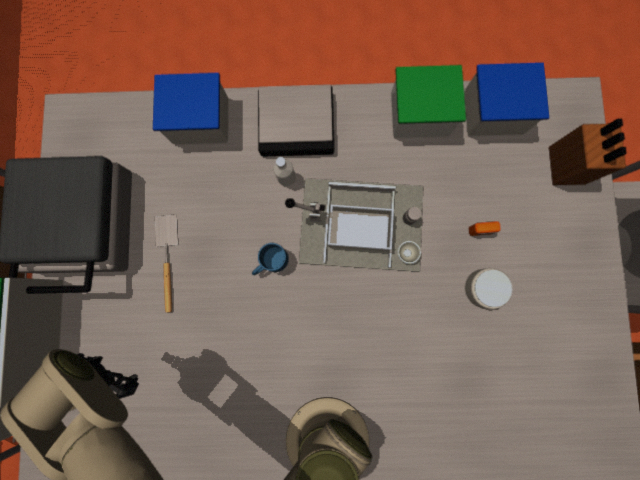

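The side view shows the stand's back stop facing away from the robot and the lever open at (333,220). In the top view the deck corners are near (304,178), (424,184), (421,271) and (299,267), and the knob is at (290,203). I'll zoom in and measure.

```bash
cat > h.py <<'E'
import numpy as np,cv2
from rig import arm
def cal(n):
    c=arm.get_calibration(n);K=np.array([[c["fx"],0,c["cx"]],[0,c["fy"],c["cy"]],[0,0,1]])
    return K,np.array(c["distortion"],float),np.array(c["position"]),np.array(c["attitude"])
def ray(n,px):
    K,d,p,R=cal(n);u=cv2.undistortPoints(np.float64(px).reshape(-1,1,2),K,d)[:,0]
    return p,np.c_[u,np.ones(len(u))]@R.T
def onz(n,px,z):
    p,r=ray(n,px);return p+r*((z-p[2])/r[:,2])[:,None]
def proj(n,P):
    K,d,p,R=cal(n);return cv2.projectPoints(np.float64(P).reshape(-1,1,3),cv2.Rodrigues(R.T)[0],-R.T@p,K,d)[0][:,0]
E
python3 - <<'E'
from h import *
c=[(304,178),(424,184),(421,271),(299,267)]
print(onz("top",c,.008).round(4))
im=cv2.imread("pics/top0.png")
cv2.imwrite("pics/topc.png",cv2.resize(im[150:290,270:440],None,fx=4.2,fy=4.2,interpolation=cv2.INTER_CUBIC))
E
```

```text
[[ 0.7311  0.0475  0.008 ]
 [ 0.7037 -0.3016  0.008 ]
 [ 0.4519 -0.2791  0.008 ]
 [ 0.4711  0.0662  0.008 ]]
```

View pics/topc.png

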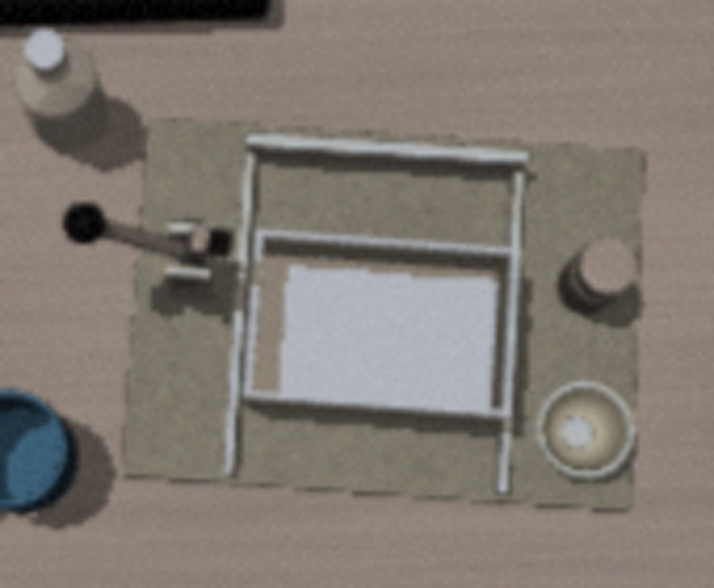

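The crop shows the tub rim's far-edge corners at about (257,231) and (512,248), the near edge along y≈402–416, the back stop at y≈140–155 and the knob at (84,222). The ramekin and shaker are on the right wing.

```bash
cat >> h.py <<'E'
def c2p(p): return np.float64(p)/4.2+[270,150]
px=c2p([(148,120),(645,150),(632,510),(123,478)])
W=onz("top",px,.008)[:,:2]; M=np.array([(.08,.165),(.08,-.18),(-.17,-.18),(-.17,.165)])
a=M-M.mean(0);b=W-W.mean(0);th=np.arctan2((a[:,0]*b[:,1]-a[:,1]*b[:,0]).sum(),(a*b).sum())
R2=np.array([[np.cos(th),-np.sin(th)],[np.sin(th),np.cos(th)]]);t2=W.mean(0)-R2@M.mean(0)
def s2w(p): return np.r_[R2@np.array(p[:2])+t2,p[2]]
def w2s(P): P=np.atleast_2d(P); return np.c_[(P[:,:2]-t2)@R2,P[:,2]]
E
python3 - <<'E'
from h import *
print("theta",np.degrees(th),"t",t2,"res mm",((M@R2.T+t2-W)*1e3).round(1).tolist())
print("tub rim",w2s(onz("top",c2p([(257,230),(512,247),(510,416),(245,402)]),.078)).round(4))
print("stop top",w2s(onz("top",c2p([(248,147),(527,163)]),.05)).round(4))
print("knob",w2s(onz("top",c2p([(84,222)]),.173)).round(4))
# side knob
print("knob side",w2s(onz("side",[(331,218)],.173)).round(4))
print("predicted knob px", proj("side",[s2w((-.03,.186,.173))]),proj("top",[s2w((-.03,.186,.173))]))
im=cv2.imread("pics/side0.png")
for P in [(.08,.165,.008),(.08,-.18,.008),(-.17,-.18,.008),(-.17,.165,.008),(-.03,.186,.173),(.055,.089,.05),(.055,-.089,.05)]:
    q=proj("side",[s2w(P)])[0]; cv2.circle(im,tuple(np.round(q).astype(int)),1,(0,0,255),-1)
cv2.imwrite("pics/sidec.png",cv2.resize(im[180:390,230:430],None,fx=2.8,fy=2.8,interpolation=cv2.INTER_CUBIC))
print(arm.sense()["orientation"].round(3).tolist())
E
```

```text
theta -5.015874334355701 t [ 0.63519083 -0.1135771 ] res mm [[0.0, -0.1], [0.5, 0.1], [-0.6, -0.5], [0.1, 0.4]]
tub rim [[-0.0073  0.084   0.078 ]
 [-0.0084 -0.082   0.078 ]
 [-0.1186 -0.0854  0.078 ]
 [-0.1204  0.0848  0.078 ]]
stop top [[ 0.0546  0.0937  0.05  ]
 [ 0.055  -0.0933  0.05  ]]
knob [[-0.0278  0.1877  0.173 ]]
knob side [[-0.0263  0.1889  0.173 ]]
predicted knob px [[329.85904673 218.81269257]] [[290.60472876 203.74735539]]
[[-0.001, 0.448, 0.894], [-0.001, 0.894, -0.448], [-1.0, -0.001, -0.0]]
```

View pics/sidec.png

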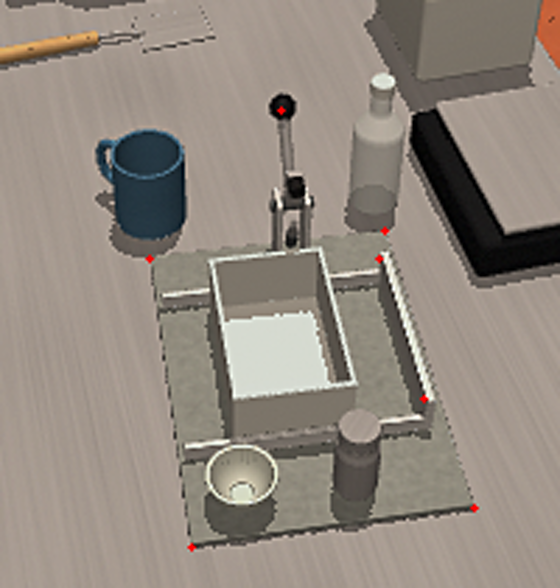

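The fit is consistent: deck residuals are under 1 mm, and the stop and knob land within 3 mm of where they should be. The stand's yaw is −5.0° with its origin at (0.635, −0.114), and the tub is about 64 mm short of home. I'll shut the fingers and move high towards the robot side of the tub.

Emit:
drive_tool:
  motion: [0,-0.4,0.5,-0.2,255,0,-1.2,1.4,-0.6,255,0,-2.1,2.4,-1.0,255,0,-3.1,3.6,-1.4,255,0,-4.1,4.8,-1.8,255,0,-5.1,6.0,-2.2,255,0,-6.1,7.1,-2.6,255,0,-7.0,8.1,-3.0,255,0,-7.7,8.9,-3.4,255,0,-8.0,9.3,-3.6,255]
  squeeze: 40

```text
time: 1.1
position: [0.354, 0.1846, 0.2311]
orientation: [[-0.0, 0.088, 0.996], [-0.0, 0.996, -0.088], [-1.0, -0.0, -0.0]]
force: [-0.5, -0.2, 1.0]
width: -0.0003
```

```bash
cat >> h.py <<'E'
def delta(p):
    s=arm.sense();d=s["orientation"].T@(s2w(p)-s["position"])/.025
    print("t",s["time"],"stand pos",w2s(s["position"]).round(4),"F",s["force"].round(1),"units",d.round(2),"yaw err",np.degrees(np.arctan2(s["orientation"][1,2],s["orientation"][0,2])-th).round(2),"w",round(s["width"],4))
E
python3 -c "
from h import *
delta((-.165,0,.231))"
```

```text
t 1.1 stand pos [[-0.3062  0.2724  0.2311]] F [-0.5 -0.2  1. ] units [ 1.000e-02 -1.089e+01  5.660e+00] yaw err -0.05 w -0.0003
```

Emit:
drive_tool:
  motion: [0,-0.5,0.25,0,255,0,-1.5,0.8,0,255,0,-2.8,1.4,0,255,0,-4.2,2.1,0,255,0,-5.6,2.8,0,255,0,-7.0,3.5,0,255,0,-8.4,4.2,0,255,0,-9.6,4.8,0,255,0,-10.5,5.3,0,255,0,-10.9,5.5,0,255]

```text
time: 2.1
position: [0.4669, -0.0989, 0.2308]
orientation: [[-0.001, 0.09, 0.996], [0.0, 0.996, -0.09], [-1.0, 0.0, -0.001]]
force: [-0.5, 1.4, 0.0]
width: -0.0002
```

Emit:
drive_tool:
  motion: [0.4,0,0,0,255,1.2,0,0,0,255,2.2,0,0,0,255,3.3,0,0,0,255,4.3,0,0,0,255,5.2,0,0,0,255,6.0,0,0,0,255,6.6,0,0,0,255,6.9,0,0,0,255,7.0,0,0,0,255]

```text
time: 3.1
position: [0.466, -0.0961, 0.0557]
orientation: [[-0.001, 0.087, 0.996], [0.001, 0.996, -0.087], [-1.0, 0.001, -0.001]]
force: [-0.3, -0.2, -0.1]
width: -0.0003
```

Run:
```python
from h import *
delta((-.165,0,.036))
cv2.imwrite("pics/side1.png",cv2.resize(arm.snapshot("side")[180:390,230:430,::-1],None,fx=2.8,fy=2.8,interpolation=cv2.INTER_CUBIC))
```

```text
t 3.1 stand pos [[-0.1701  0.0026  0.0557]] F [-0.3 -0.2 -0.1] units [ 0.79 -0.1   0.2 ] yaw err 0.04 w -0.0003
```

View pics/side1.png

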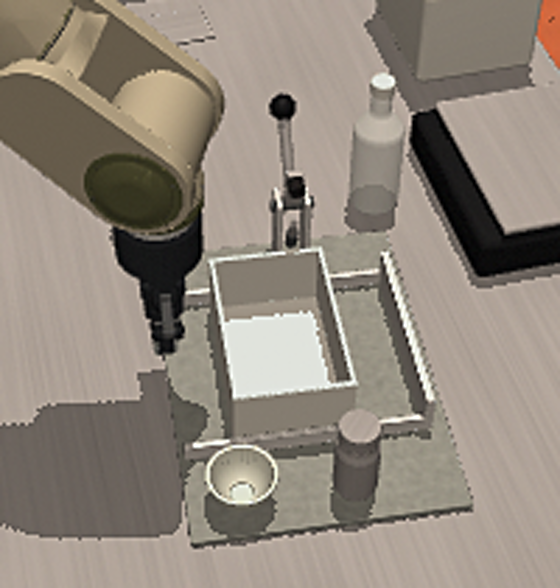

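Fingers are shut at crop (165,345), short of the tub's near wall, and everything is clear. Next I lower and approach until contact.

Emit:
drive_tool:
  motion: [0.3,0,0,0,255,0.7,0,0.0,0,255,0.8,0,0.2,0,255,0.8,-0.1,0.5,0,255,0.8,-0.1,0.8,0,255,0.8,-0.1,1.1,0,255,0.8,-0.1,1.3,0,255,0.8,-0.1,1.5,0,255,0.8,-0.1,1.7,0,255,0.8,-0.1,1.9,0,255]

```text
time: 4.15
position: [0.5138, -0.1038, 0.0363]
orientation: [[-0.001, 0.088, 0.996], [0.0, 0.996, -0.088], [-1.0, 0.0, -0.001]]
force: [-2.4, 1.2, 2.6]
width: -0.0001
```

Emit:
drive_tool:
  motion: [0,0,0.2,0,255,0,0,0.4,0,255,0,0,0.6,0,255,0,0,0.8,0,255,0,0,1.0,0,255,0,0,1.2,0,255]

```text
time: 4.75
position: [0.544, -0.1065, 0.0363]
orientation: [[-0.0, 0.088, 0.996], [-0.0, 0.996, -0.088], [-1.0, -0.0, -0.0]]
force: [-3.8, 0.6, 3.3]
width: 0.0002
```

Run:
```python
from h import *
delta((-.066,0,.036))
cv2.imwrite("pics/top1.png",cv2.resize(arm.snapshot("top")[150:290,270:440,::-1],None,fx=4.2,fy=4.2,interpolation=cv2.INTER_CUBIC))
```

```text
t 4.75 stand pos [[-0.0915 -0.0009  0.0363]] F [-3.8  0.6  3.3] units [0.01 0.04 1.02] yaw err -0.01 w 0.0002
```

View pics/top1.png

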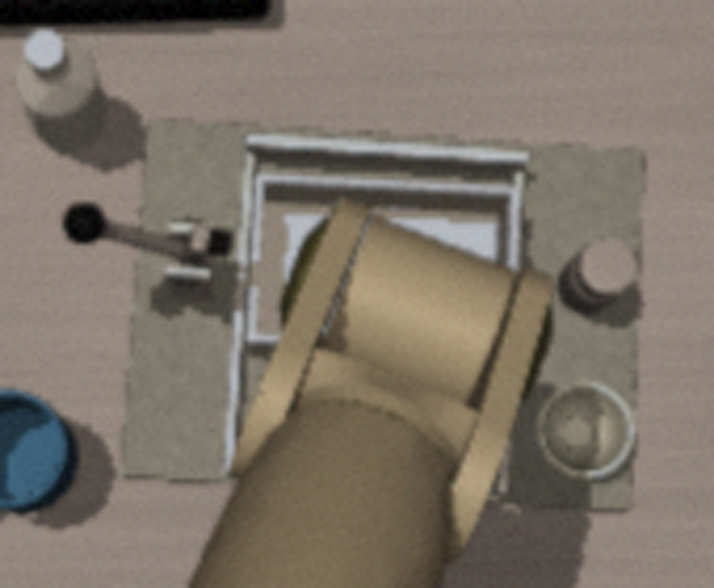

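The top view shows the tub sliding straight, with its far rim at crop y≈176–187 and about 25 mm left. The push force is about 4 N. I'll continue slowly to the stop.

Emit:
drive_tool:
  motion: [0,0,0.15,0,255,0,0,0.3,0,255,0,0,0.45,0,255,0,0,0.6,0,255,0,0,0.75,0,255,0,0,0.82,0,255,0,0,0.88,0,255,0,0,0.92,0,255]

```text
time: 5.6
position: [0.5666, -0.1085, 0.0363]
orientation: [[-0.0, 0.088, 0.996], [0.0, 0.996, -0.088], [-1.0, 0.0, -0.0]]
force: [-3.5, 0.4, 3.0]
width: -0.0
```

Emit:
drive_tool:
  motion: [0,0,0.03,0,255,0,0,0.06,0,255,0,0,0.09,0,255]

```text
time: 5.9
position: [0.5683, -0.1085, 0.0362]
orientation: [[-0.001, 0.088, 0.996], [0.001, 0.996, -0.088], [-1.0, 0.0, -0.001]]
force: [-9.0, 1.9, 5.3]
width: 0.0002
```

Emit:
drive_tool:
  motion: [0,0,0.03,0,255,0,0,0.06,0,255,0,0,0.06,0,255]

```text
time: 6.2
position: [0.5691, -0.1081, 0.0361]
orientation: [[-0.003, 0.088, 0.996], [0.001, 0.996, -0.088], [-1.0, 0.001, -0.003]]
force: [-9.8, 3.3, 5.9]
width: -0.0004
```

Emit:
drive_tool:
  motion: [0,0,0.04,0,255,0,0,0.08,0,255,0,0,0.08,0,255,0,0,0.08,0,255]

```text
time: 6.6
position: [0.5691, -0.1079, 0.036]
orientation: [[-0.008, 0.087, 0.996], [0.003, 0.996, -0.087], [-1.0, 0.002, -0.009]]
force: [-22.0, 4.5, 14.5]
width: 0.0002
```

Run:
```python
from h import *
delta((-.066,0,.036))
a=arm.snapshot("top")[150:290,270:440,::-1];b=arm.snapshot("side")[240:350,270:410,::-1]
cv2.imwrite("pics/both2.png",np.hstack([cv2.resize(a,(480,395),interpolation=cv2.INTER_CUBIC)[:, :330],cv2.resize(b,(470,395),interpolation=cv2.INTER_CUBIC)]))
```

```text
t 6.6 stand pos [[-0.0663 -0.0001  0.036 ]] F [-22.    4.5  14.5] units [0.   0.01 0.01] yaw err 0.01 w 0.0002
```

View pics/both2.png

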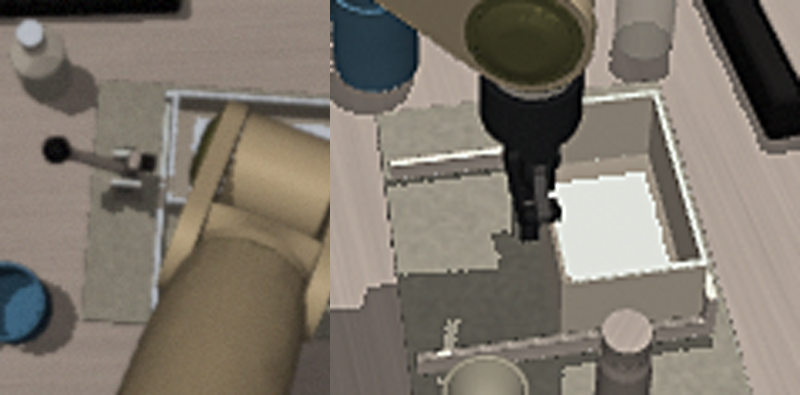

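Home: motion stalled at 22 N of push, with the TCP at x=−66 mm exactly as predicted for home. In the pictures the tub's far rim meets the stop and it sits flat. I back off and rise.

Emit:
drive_tool:
  motion: [0,0,-0.1,0,255,0,0,-0.3,0,255,0,0,-0.7,0,255,0,0,-1.2,0,255,0,0,-1.8,0,255,0,0,-2.2,0,255,0,0,-2.4,0,255,-0.5,0,-2.4,0,255,-1.4,0,-2.4,0,255,-2.4,0,-2.4,0,255]

```text
time: 7.7
position: [0.5129, -0.1038, 0.0977]
orientation: [[0.0, 0.088, 0.996], [-0.0, 0.996, -0.088], [-1.0, -0.0, 0.0]]
force: [-0.4, -0.4, 0.0]
width: -0.0002
```

Emit:
drive_tool:
  motion: [-1,0,0,0,255,-2,0,0,0,255,-3,0,0,0,255,-4,0,0,0,255,-5,0,-0.3,0,255,-5.8,0,-0.9,0,255,-6.3,0,-1.5,0,255,-6.5,0,-2.1,0,255,-6.5,0,-2.3,0,255]

```text
time: 8.6
position: [0.455, -0.0987, 0.2606]
orientation: [[0.003, 0.088, 0.996], [-0.001, 0.996, -0.088], [-1.0, -0.001, 0.003]]
force: [0.0, -0.5, 0.7]
width: 0.0001
```

Run:
```python
from h import *
delta((-.03,.235,.275))
cv2.imwrite("pics/top3.png",cv2.resize(arm.snapshot("top")[150:290,270:440,::-1],None,fx=4.2,fy=4.2,interpolation=cv2.INTER_CUBIC))
```

```text
t 8.6 stand pos [[-0.1808 -0.001   0.2606]] F [ 0.  -0.5  0.7] units [-0.57  9.44  6.03] yaw err -0.02 w 0.0001
```

View pics/top3.png

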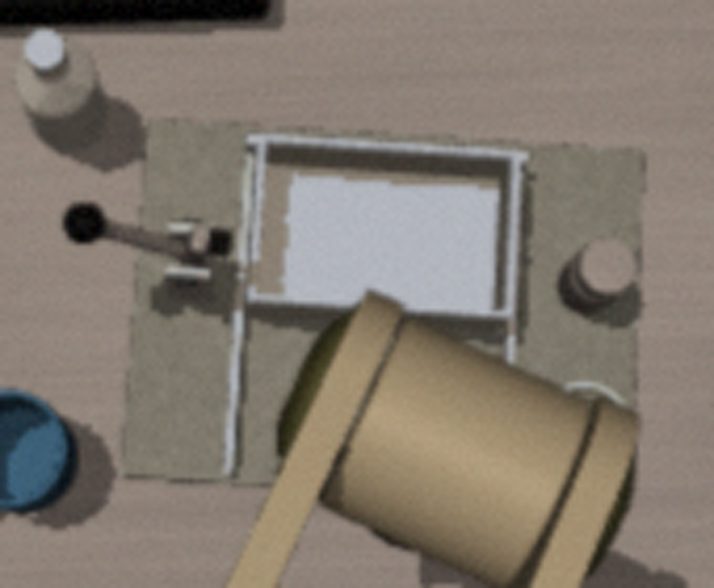

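The tub stays home after release: its near rim is at crop y≈300–317, a shift of about 101 px or 65 mm, and the far rim is on the stop. The lever is still open. Now I go over the lever to its outer side.

Emit:
drive_tool:
  motion: [0,0.4,0.25,0,255,0,1.3,0.8,0,255,0,2.4,1.5,0,255,0,3.6,2.3,0,255,0,4.9,3.1,0,255,0,6.2,3.9,0,255,0,7.4,4.7,0,255,0,8.6,5.4,0,255,0,9.4,5.9,0,255,0,9.7,6.1,0,255]

```text
time: 9.65
position: [0.6293, 0.1323, 0.2573]
orientation: [[-0.001, 0.085, 0.996], [0.0, 0.996, -0.085], [-1.0, 0.0, -0.001]]
force: [0.3, -0.7, -0.0]
width: -0.0001
```

Emit:
drive_tool:
  motion: [0,0,0,0,255,0,0,0,0,255]

```text
time: 9.85
position: [0.6282, 0.1291, 0.2586]
orientation: [[-0.0, 0.088, 0.996], [-0.0, 0.996, -0.088], [-1.0, -0.0, -0.0]]
force: [0.3, -0.4, -0.3]
width: 0.0
```

Run:
```python
from h import *
delta((-.029,.24,.155))
cv2.imwrite("pics/side3.png",cv2.resize(arm.snapshot("side")[130:340,230:430,::-1],None,fx=2.8,fy=2.8,interpolation=cv2.INTER_CUBIC))
```

```text
t 9.85 stand pos [[-0.0282  0.2411  0.2586]] F [ 0.3 -0.4 -0.3] units [ 4.14 -0.04 -0.03] yaw err -0.04 w 0.0
```

View pics/side3.png

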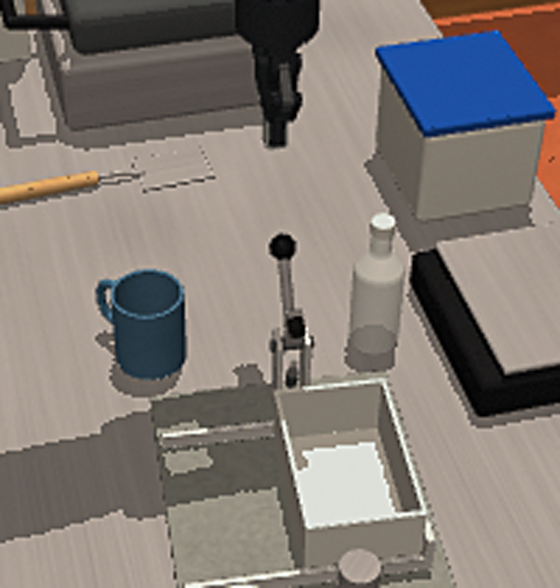

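The fingers stand above and beyond the knob at crop (283,246), with mug and bottle clear on both sides. I descend to just below knob height, then push towards −y.

Emit:
drive_tool:
  motion: [0.4,0,0,0,255,1.2,0,0,0,255,2.2,0,0,0,255,3.1,0,0,0,255,3.8,0,0,0,255,4.1,0,0,0,255,4.1,0,0,0,255]

```text
time: 10.6
position: [0.6278, 0.1291, 0.1554]
orientation: [[-0.002, 0.088, 0.996], [-0.0, 0.996, -0.088], [-1.0, -0.0, -0.002]]
force: [-0.1, -0.2, -0.1]
width: -0.0001
```

Emit:
drive_tool:
  motion: [0,-0.2,0,0,255,0,-0.5,0,0,255,0,-0.8,0,0,255,0,-1.0,0,0,255,0,-1.2,0,0,255,0,-1.4,0,0,255,0,-1.6,0,0,255,0,-1.8,0,0,255]

```text
time: 11.4
position: [0.6252, 0.086, 0.1583]
orientation: [[0.004, 0.087, 0.996], [0.003, 0.996, -0.087], [-1.0, 0.003, 0.004]]
force: [1.8, 7.2, 4.8]
width: 0.0001
```

Run:
```python
from h import *
delta((-.03,.14,.155))
cv2.imwrite("pics/side4.png",cv2.resize(arm.snapshot("side")[170:270,270:410,::-1],None,fx=4,fy=4,interpolation=cv2.INTER_CUBIC))
```

```text
t 11.4 stand pos [[-0.0274  0.1979  0.1583]] F [1.8 7.2 4.8] units [ 0.12 -2.32 -0.11] yaw err 0.04 w 0.0001
```

View pics/side4.png

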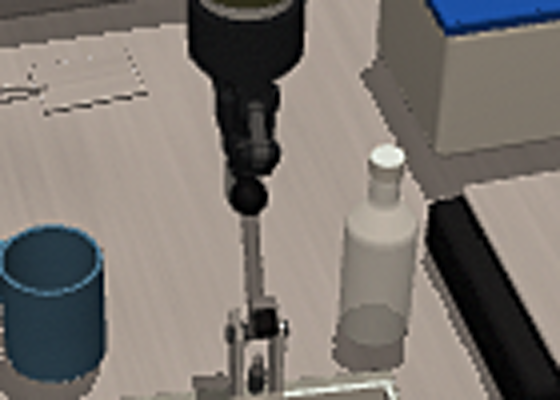

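Fingers are on the outer side of the knob, now at crop (249,196), and the lever is starting to move with about 7 N on the wrist. I continue.

Emit:
drive_tool:
  motion: [0,-0.2,0,0,255,0,-0.4,0,0,255,0,-0.6,0,0,255,0,-0.8,0,0,255,0,-1.0,0,0,255,0,-1.2,0,0,255,0,-1.4,0,0,255]

```text
time: 12.15
position: [0.6241, 0.0507, 0.1643]
orientation: [[0.013, 0.087, 0.996], [0.0, 0.996, -0.087], [-1.0, 0.002, 0.013]]
force: [-7.4, 7.6, 39.4]
width: -0.0004
```

Emit:
drive_tool:
  motion: [0,-0.2,0,0,255,0,-0.4,0,0,255,0,-0.6,0,0,255,0,-0.8,0,0,255,0,-0.9,0,0,255]

```text
time: 12.65
position: [0.6205, 0.0262, 0.1594]
orientation: [[0.006, 0.088, 0.996], [-0.001, 0.996, -0.088], [-1.0, -0.001, 0.006]]
force: [0.3, 0.2, -1.4]
width: -0.0003
```

Run:
```python
from h import *
delta((-.03,.14,.155))
cv2.imwrite("pics/side5.png",cv2.resize(arm.snapshot("side")[170:350,250:410,::-1],None,fx=3,fy=3,interpolation=cv2.INTER_CUBIC))
```

```text
t 12.65 stand pos [[-0.0268  0.138   0.1594]] F [ 0.3  0.2 -1.4] units [ 0.18  0.08 -0.13] yaw err -0.05 w -0.0003
```

View pics/side5.png

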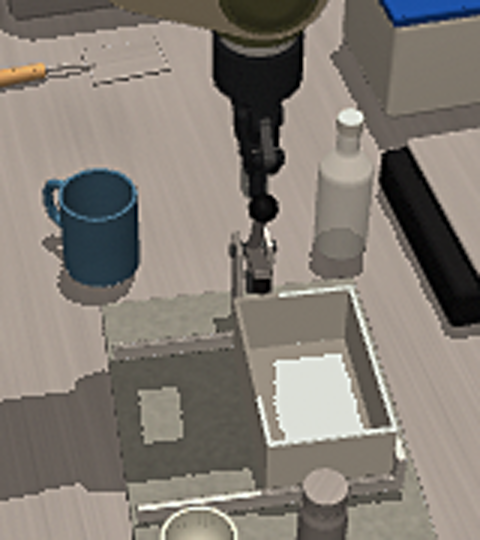

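Force dropped to zero, and the knob now sits at crop (263,208), pixel (337.7,239.3), with the foot down near the tub's wall. I compare that with the predicted lock position.

Run:
```python
from h import *
for a in (0,.7,1,1.2,1.4):
    g=np.radians(40)-a*np.radians(80)/1.4
    print(a,proj("side",[s2w((-.03,.125+.095*np.sin(g),.1+.095*np.cos(g)))]).round(1))
im=arm.snapshot("side")
m=(im.max(2)<45).astype(np.uint8); m[:232]=0; m[:, :325]=0; m[:,350:]=0; m[260:]=0
n,l,s,c=cv2.connectedComponentsWithStats(m);print(s.tolist(),c.round(1).tolist())
```

```text
0 [[329.9 218.9]]
0.7 [[334.1 227.2]]
1 [[336.  235.5]]
1.2 [[337.2 242.2]]
1.4 [[338.2 249.3]]
[[0, 0, 640, 480, 307092], [332, 232, 6, 4, 21], [334, 244, 10, 10, 79], [331, 251, 2, 1, 2], [327, 252, 2, 4, 4], [331, 253, 1, 2, 2]] [[319.5, 239.5], [334.9, 233.6], [338.5, 248.3], [331.5, 251.0], [327.2, 253.5], [331.0, 253.5]]
```

The second picture, taken 0.05 s later, has the knob at (338.5,248.3), against a predicted locked position of (338.2,249.3). The lever has snapped over. I retreat outwards, then up.

Emit:
drive_tool:
  motion: [0,0.3,0,0,255,0,0.9,0,0,255,0,1.7,0,0,255,0,2.4,0,0,255,0,2.8,0,0,255,-0.6,3.0,0,0,255,-1.6,3.0,0,0,255,-2.8,3.0,0,0,255,-3.8,3.0,0,0,255,-4.4,3.0,0,0,255]

```text
time: 13.75
position: [0.6263, 0.1027, 0.2685]
orientation: [[0.003, 0.087, 0.996], [-0.0, 0.996, -0.087], [-1.0, 0.0, 0.003]]
force: [0.6, -0.2, 0.4]
width: -0.0001
```

Emit:
drive_tool:
  motion: [0,0.5,-0.5,0,255,0,1.3,-1.3,0,255,0,2.2,-2.2,0,255,0,3.2,-3.2,0,255,0,4.0,-4.0,0,255,0,4.6,-4.6,0,255,0,5.0,-5.0,0,255,0,5.0,-5.0,0,255]

```text
time: 14.55
position: [0.5117, 0.2388, 0.2665]
orientation: [[0.0, 0.086, 0.996], [0.0, 0.996, -0.086], [-1.0, 0.0, 0.0]]
force: [-0.2, 0.4, 0.6]
width: -0.0002
```

Run:
```python
from h import *
delta((-.03,.14,.155))
a=arm.snapshot("top")[150:290,270:440,::-1];b=arm.snapshot("side")[180:390,240:430,::-1]
cv2.imwrite("pics/both6.png",np.hstack([cv2.resize(a,(425,350),interpolation=cv2.INTER_CUBIC),cv2.resize(b,(317,350),interpolation=cv2.INTER_CUBIC)]))
```

```text
t 14.55 stand pos [[-0.1539  0.3402  0.2665]] F [-0.2  0.4  0.6] units [ 4.46 -8.02  4.94] yaw err 0.1 w -0.0002
```

View pics/both6.png

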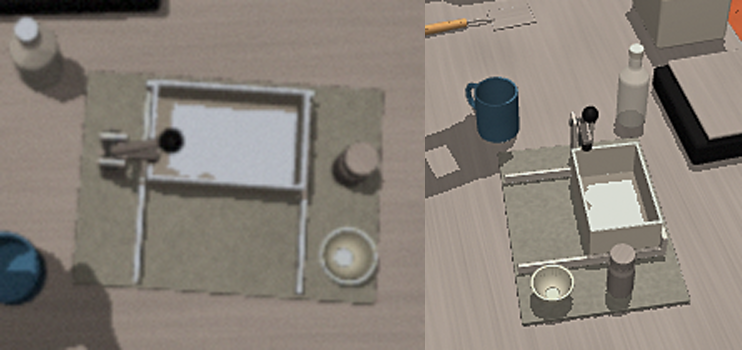

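The tub is against the stop with the lever leaning over it, the knob at (171,140), and nothing else has moved. I'll do a quick numeric check, then hand in.

Run:
```python
from h import *
p=lambda q:np.float64(q)/2.5+[270,150]
print("near rim",w2s(onz("top",p([(148,183),(306,190)]),.078)).round(4))
print("knob",w2s(onz("top",p([(171,140)]),.173)).round(4))
print(arm.finish_job())
```

```text
near rim [[-0.0587  0.0863  0.078 ]
 [-0.0557 -0.0853  0.078 ]]
knob [[-0.0284  0.0652  0.173 ]]
the job is handed in; nothing more can be done
None
```

The tub is pushed home and the lever is locked over it. I handed the job in at about 14.6 s, with the arm well clear of everything. `finish_job` reports no verdict, so these are my own checks.

- **Tub:** I pushed it with the shut fingertips about 64 mm along the rails. It stalled against the back stop under about 22 N of push, with the fingertips exactly where home predicts. The last picture puts its near rim at x = −56 to −59 mm, where home is −55. That 1–4 mm is about what I can read from the picture, and the far rim looks flush with the stop.
- **Lever:** I flipped it only after the tub was home and released, and it snapped over by itself. The knob now sits at y = +65 mm, against +64 mm when locked.
- **Other things:** the mug, bottle, shaker and ramekin look unmoved in the last picture. I did not re-check the pot, timer or spatula closely, but the arm never came near them.

**Force peak:** while I was pushing the knob, the wrist read about 40 N, mostly upward, because the rising knob pressed up on the fingers. It was gone once the lever snapped over. That is well under the 120 N wrist limit. It is about the same as the 40 N limit for the arm or gripper body, and I didn't check which part of the gripper the knob was pressing on.

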